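# Load a turning arbor and show it to the inspection camera

### The job

Leave the steel arbor standing in its green block and thread the walnut ring and then the brass ring down its post, each fully home. Then lift the loaded arbor straight out by the top of its post and hold it in the air in front of the inspection camera: upright and still, its flange at lens height right above the red and white target on the camera's foot, with the yellow lug pointing at the lens. Finish while still holding it there (do not put it down or let go), and leave the other things on the bench where they are.

Things in the scene. Friction and masses are not known exactly. Their poses are not given: they have to be found in the camera images.
- holder: Fixed green steel block on the bench, 80 x 80 mm, 36 mm high, with a blind upright hole (17 mm wide, 32 mm deep) in the middle of its top in which the arbor stands. Origin: centre of its underside, z up.
- holder_hole0 (a point): Middle of the hole's mouth, on top of the block, 36 mm above the bench.
- arbor: Loose steel arbor, 0.3 kg, upright in the block's hole, free to turn. Origin: centre of its flange's underside, which rests on the block 36 mm above the bench; z up along its post. Dark flange, diameter 44, z 0 to 10 mm. Post, diameter 17, z 10 to 66 mm, tapering to 9 mm wide at its tip, z = 74 mm. Shank below, diameter 14, 28 mm long. Yellow lug on the flange along +y.
- arbor_flange (a point): Centre of the arbor's flange, on the axis, 5 mm above the arbor's origin.
- arbor_lug (a point): End of the yellow lug (12 mm wide, arbor z 0 to 8 mm), which sticks out of the flange along the arbor's +y axis to 44 mm from the arbor's axis.
- seat_wood (a point): Point of the arbor's axis (z = 19 mm) where the middle of the walnut ring lies when it is fully home on the flange.
- seat_brass (a point): Point of the arbor's axis (z = 36 mm) where the middle of the brass ring lies when it is fully home on the walnut ring. The brass ring's top is then at arbor z = 44 mm and the upper 30 mm of the post (22 mm straight, 8 mm taper) stays bare for gripping.
- wood_ring: Loose dark brown walnut ring lying flat on the bench, outside diameter 52 mm, bore 20 mm, 18 mm high, about 30 g. Origin: centre of its underside.
- wood_ring_mid (a point): Middle of the walnut ring: on its axis at half its height, 9 mm above its underside.
- brass_ring: Loose brass ring lying flat on the bench, outside diameter 42 mm, bore 20 mm, 16 mm high, about 100 g. The two rings may have swapped places. Origin: centre of its underside.
- brass_ring_mid (a point): Middle of the brass ring: on its axis at half its height, 8 mm above its underside.
- camera: Fixed inspection camera. Grey foot plate (90 x 270 mm, 8 mm high) with a red and white target disc near one end; near the other a steel column carries a black camera (56 mm wide, top 230 mm above the bench) looking level over the target. Origin: on the bench under the target's middle; +y runs along the plate to the lens and the column (at y = 185 mm), z up.
- view_point (a point): The place where the arbor's flange centre is to be shown: right above the middle of the target, 200 mm above the bench, level with the lens axis and 120 mm in front of the lens.
- lens (a point): Middle of the lens's front face, 42 mm in diameter, 200 mm above the bench and 120 mm from the view point.
- steel_weight: Bystander: bright steel cylinder, 48 mm in diameter, 60 mm high, standing on the bench. Origin: centre of its underside.
- wood_disc: Bystander: brown wooden disc, 90 mm in diameter, 30 mm high. Origin: centre of its underside.
- chisel: Bystander: turning chisel lying flat, 250 mm long, 25 mm high at the wooden handle. Origin: under the joint of handle and blade; the blade points along +x.
- caliper: Bystander: steel caliper lying flat, 190 mm long, up to 60 mm wide, 8 mm high. Origin: under the middle of its bar, which runs along x; the jaws point along -y.

How it is judged:
By the outcome, as a careful person would: the job done as asked, in the order asked, and still so for the second after the job is handed in, while the arm keeps its last pose, push and grip.
It also fails if it takes over 69 s, if anything falls off the work surface, if the arm or the gripper's body presses on something with over 40 N, if the wrist force passes 120 N, or if a joint passes its speed limit or range.

### The arm

A 6-joint arm with a two-finger parallel gripper is mounted at the origin on the work surface. World frame = base frame: x ahead of the robot, y to its left, z up, the work surface at z = 0. Lengths are in m, angles in degrees, forces in N, time in s.
With the tool pointing down it reaches from about 0.4 to 0.825 m from the base axis. Payload 7 kg.
Tool frame: the origin (TCP) lies midway between the tips of the shut fingers; the grasp point (between the pads) lies 19 mm behind it; z points along the fingers, y is the direction in which the jaws open and shut (so a half turn about z gives the same grasp; the last joint's range is limited). The gripper opens to 88 mm and grips with 3 to 60 N. Pads are 19 mm wide; open, the fingers measure 130 mm over their backs; the gripper's body (78 mm by 193 mm) begins 47 mm behind the grasp point.
Start: joints at [-48.868, 20.546, 0.682, 0, -70.136, -16.507], TCP at [0.281, -0.614, 0.227] pointing down, gripper open.
Joint ranges: [-176.03, 176.03], [-82.01, 121.73], [-58.28, 71.71], [-173.87, 95.51], [-174.79, -0.11], [-173.66, 173.66]. Speed limits (degrees/s): [136.94, 136.94, 172.46, 180, 180, 180].

### API

Orientations are given as a 3x3 rotation matrix whose columns are the frame's x, y, z axes.
In Python, from rig import robot gives the robot as it stands. Calls block until the motion is done:
- robot.goto(position, orientation): joint-space move of the TCP to a pose.
- robot.servo_line(position, ori=None, speed=0.15): straight line of the TCP; ori=None keeps the orientation; speed is the mean speed in m/s.
- robot.movej(angles): joint-space move.
- robot.move_gripper(opening): opening from 0.0 (shut) to 1.0 (fully open); the grip force is fixed at half the most; returns when the fingers have stopped.
- robot.dwell(seconds).
- robot.ik(position, orientation): joint angles nearest the present ones, or None.
- robot.grab_frame(name): name is "scene" or "side" or "wrist"; returns (picture, depth): 420x560x3 uint8, red, green, blue; 420x560 float32, m along the optical axis (not along the pixel's ray), 0 where there is no reading.
- robot.camera_info(name): a dict with "vfov" (degrees; the focal length in pixels is half the picture's height over the tangent of half this angle, whatever the lens; pixels are square), "cx", "cy" (the principal point, pixels), "view" (4x4, takes a point from world to camera coordinates); the wrist camera has in their place "T_tool_cam" (4x4, takes a point from camera to tool coordinates, whose origin is the TCP and whose axes are the flange's). Camera axes: x right, y down, z forward; pixel columns grow to the right and rows downward; lengths in m; the calibration is good to about 2 mm. A picture is of the moment at which its call begins: read the wrist's pose just before it. camera_info takes no time and is no camera call.
A pose or a line that the arm cannot do raises robot.Unreachable and nothing moves.
- robot.job_done(): hands the job in, once; it reports no verdict.
Readings, each from a call of its own:
- robot.read_t(): time.
- robot.read_qpos(): joint angles.
- robot.read_qvel(): joint speeds.
- robot.read_effort(): joint torques, N m.
- robot.read_position(): TCP position.
- robot.read_tcp_rot(): TCP orientation.
- robot.read_force(): force on the tool from outside, world axes, zero at the start.
- robot.read_ft_torque(): the same for the moment, N m.
- robot.read_grip_width(): opening from 0.0 (shut) to 1.0 (fully open).
Only numpy, scipy, OpenCV 4.12 (cv2) and the standard library are available. Lean on these libraries where they do the work, as an engineer would, in place of code of your own. Each camera call takes 0.05 s, during which the arm holds its last target.

## Working session

There is one attempt and no reset: what is moved stays moved. The work goes in short steps, each a Python script; the robot and the scene stay as the last script left them, time stands still between calls to the robot, and variables do not carry over. Pictures are saved under pics/ and viewed, and the job is handed in when it is done.

```bash
ls; mkdir -p pics; python3 - <<'E'
from rig import robot
import cv2,numpy as np
for n in ["scene","side","wrist"]:
    im,d=robot.grab_frame(n); cv2.imwrite(f"pics/{n}0.png",im[:,:,::-1]); np.savez(f"pics/{n}0.npz",im=im,d=d)
    print(n,robot.camera_info(n))
print(robot.read_t(),robot.read_position(),robot.read_tcp_rot(),robot.read_grip_width())
E
```

```text
pics
scene {'vfov': 51.26038809379692, 'cx': 281.5337861938462, 'cy': 208.0232254467537, 'view': array([[ 0.47580833,  0.87948883,  0.01028761, -0.28960009],
       [ 0.69121104, -0.36666484, -0.62272321, -0.31649248],
       [-0.543906  ,  0.3034078 , -0.78237457,  1.46556715],
       [ 0.        ,  0.        ,  0.        ,  1.        ]])}
side {'vfov': 43.28355574201243, 'cx': 272.36064396967424, 'cy': 204.49462376868075, 'view': array([[ 0.92059663, -0.39046171,  0.00644271, -0.5505823 ],
       [-0.27044436, -0.64935803, -0.71077   ,  0.25606355],
       [ 0.28171209,  0.65259007, -0.70339498,  1.57820904],
       [ 0.        ,  0.        ,  0.        ,  1.        ]])}
wrist {'vfov': 61.13193768862318, 'cx': 278.2209099097247, 'cy': 205.53603926977934, 'T_tool_cam': array([[ 4.12000566e-04, -9.63331881e-01, -2.68312350e-01,
         7.32815318e-02],
       [ 9.99999047e-01,  4.33614864e-05,  1.37984208e-03,
        -5.26752191e-04],
       [-1.31761144e-03, -2.68312663e-01,  9.63330981e-01,
        -1.58382172e-01],
       [ 0.00000000e+00,  0.00000000e+00,  0.00000000e+00,
         1.00000000e+00]])}
0.15 [ 0.28111752 -0.61331209  0.22587007] [[-9.09063282e-01 -4.16657616e-01 -6.17578893e-04]
 [-4.16658053e-01  9.09062703e-01  1.03407946e-03]
 [ 1.30560855e-04  1.19736289e-03 -9.99999275e-01]] 1.002482976295219
```

View pics/scene0.png

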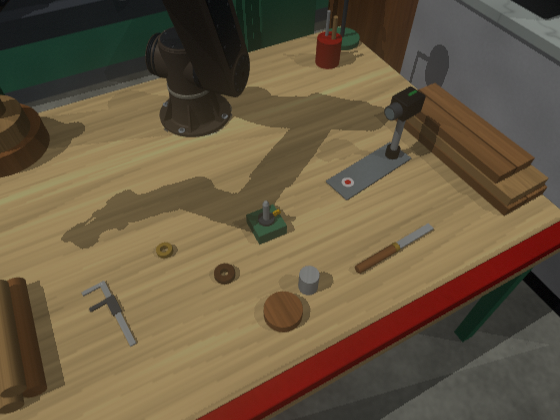

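View pics/side0.png

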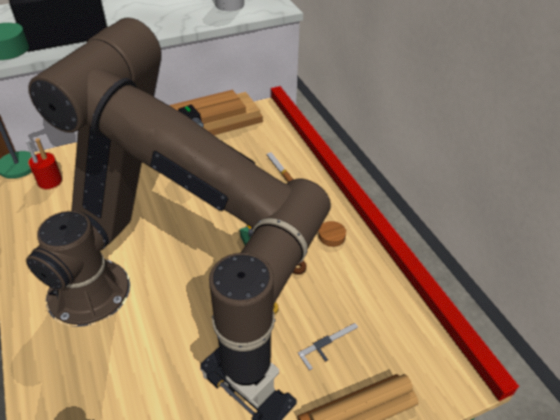

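View pics/wrist0.png

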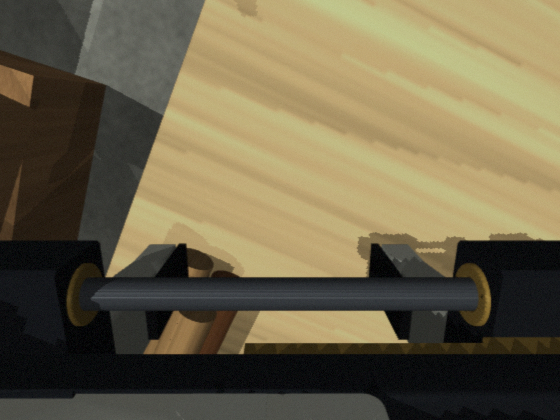

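The scene view shows the arbor in its green block at about (266,212), the walnut ring at (224,273), the brass ring at (165,250), the target at (348,183) and the camera at (405,105). In the side view the arm hides most of this. The wrist view shows no workpieces yet.

```bash
cat > h.py <<'E'
from rig import robot
import cv2,numpy as np
def cam(name,pose=None):
    c=robot.camera_info(name); f=210/np.tan(np.radians(c['vfov']/2))
    K=np.array([[f,0,c['cx']],[0,f,c['cy']],[0,0,1]])
    if 'view' in c: T=np.linalg.inv(c['view'])
    else:
        p,R=pose; W=np.eye(4);W[:3,:3]=R;W[:3,3]=p
        T=W@np.array(c['T_tool_cam'])
    return K,T
def ray(K,T,uv,z):
    d=T[:3,:3]@np.linalg.inv(K)@np.array([uv[0],uv[1],1.]); o=T[:3,3]
    return o+d*(z-o[2])/d[2]
def proj(K,T,P):
    q=K@(np.linalg.inv(T)@np.append(P,1))[:3]; return q[:2]/q[2]
def pose(): return np.array(robot.read_position()),np.array(robot.read_tcp_rot())
def down(yaw): # tool y axis at angle yaw (deg) from world x, z down
    a=np.radians(yaw); y=np.array([np.cos(a),np.sin(a),0]); z=np.array([0,0,-1.]); return np.stack([np.cross(y,z),y,z],1)
def snap(name,fn):
    p=pose() if name=='wrist' else None
    im,d=robot.grab_frame(name); cv2.imwrite(f"pics/{fn}.png",im[:,:,::-1])
    K,T=cam(name,p); np.savez(f"pics/{fn}.npz",im=im,d=d,K=K,T=T); return im,d,K,T
E
python3 - <<'E'
from h import *
K,T=cam('scene')
for n,uv,z in [('arbor tip',(266,203),.11),('block',(266,219),.036),('wood',(224,273),.018),('brass',(165,249),.016),('target',(348,183),.008),('lens',(390,112),.2),('column base',(393,152),.01),('weight top',(310,272),.06),('disc',(283,307),.03),('chis handle',(358,268),.02),('chis tip',(433,228),.005),('cal1',(134,344),.005),('cal2',(83,293),.005)]:
    p=ray(K,T,uv,z); print(n,p.round(4),np.hypot(*p[:2]).round(3))
E
```

```text
arbor tip [ 0.5359 -0.0058  0.11  ] 0.536
block [ 0.5298 -0.0041  0.036 ] 0.53
wood [ 0.6163 -0.1638  0.018 ] 0.638
brass [ 0.4809 -0.2672  0.016 ] 0.55
target [0.5058 0.2744 0.008 ] 0.575
lens [0.4779 0.398  0.2   ] 0.622
column base [0.4654 0.4672 0.01  ] 0.659
weight top [0.7324 0.008  0.06  ] 0.732
disc [ 0.7679 -0.0827  0.03  ] 0.772
chis handle [0.7595 0.1321 0.02  ] 0.771
chis tip [0.7456 0.3877 0.005 ] 0.84
cal1 [ 0.68   -0.4095  0.005 ] 0.794
cal2 [ 0.5009 -0.48    0.005 ] 0.694
```

```bash
python3 - <<'E'
from h import *
for yaw in (90,-90): print(yaw,[None if (q:=robot.ik(p,down(yaw))) is None else np.round(q) for p in ([.6,-.15,.3],[.6,.16,.3],[.5,.27,.24])])
t=robot.read_t()
robot.goto([.61,-.14,.30],down(90)); print(robot.read_t()-t); t=robot.read_t()
snap('wrist','w1'); 
E
```

```text
90 [array([  4.,  13.,  -0.,   0., -77., -94.]), array([  33.,   13.,    0.,    0.,  -77., -123.]), array([  48.,   10.,  -12.,    0.,  -68., -138.])]
-90 [array([  4.,  13.,  -0.,   0., -77.,  86.]), array([ 33.,  13.,   0.,   0., -77.,  57.]), array([ 48.,  10., -12.,   0., -68.,  42.])]
2.0833
```

View pics/w1.png

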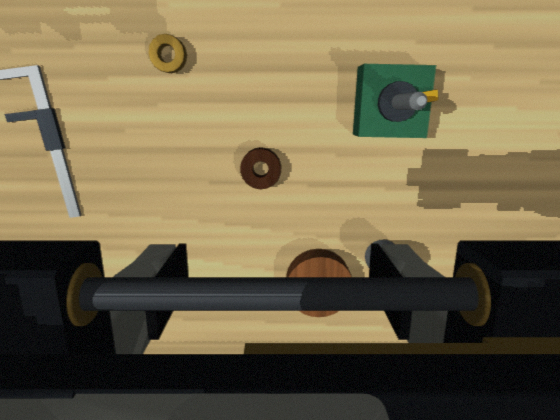

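The wrist view shows the brass ring at (167,53), the walnut ring at (261,168), and the block at about (395,100) with the post tip at (419,101). The lug ends near (438,96), pointing roughly along world +y. Next I look over the inspection camera.

```bash
python3 - <<'E'
from h import *
t=robot.read_t()
robot.goto([.60,.21,.36],down(90)); print(robot.read_t()-t)
snap('wrist','w2')
E
cat > rings.py <<'E'
from h import *
def top(im,mask,K,T,z,roi=None):
    """outer contour of ring mask -> rays"""
    pass
d=np.load('pics/w1.npz'); im,K,T=d['im'],d['K'],d['T']
hsv=cv2.cvtColor(im,cv2.COLOR_RGB2HSV)
for uv in [(167,40),(261,155),(250,168),(261,185),(395,75),(434,96),(400,100),(419,101),(200,150),(168,70)]: print(uv,hsv[uv[1],uv[0]],im[uv[1],uv[0]])
E
python3 rings.py
python3 - <<'E'
import cv2
im=cv2.imread('pics/w1.png'); a=cv2.resize(im[20:215,130:460],None,fx=2.4,fy=2.4,interpolation=cv2.INTER_CUBIC); cv2.imwrite('pics/w1z.png',a)
E
```

```text
1.3333999999999997
(167, 40) [ 21 171 130] [130 104  43]
(261, 155) [ 11 167  61] [61 35 21]
(250, 168) [ 12 152  67] [67 43 27]
(261, 185) [ 10 169  68] [68 38 23]
(395, 75) [ 74 137  95] [44 95 68]
(434, 96) [ 21 206 140] [140 107  27]
(400, 100) [83 13 79] [75 79 78]
(419, 101) [ 80  14 161] [152 161 158]
(200, 150) [ 20 105 170] [170 146 100]
(168, 70) [ 21 167 153] [153 123  53]
```

View pics/w1z.png

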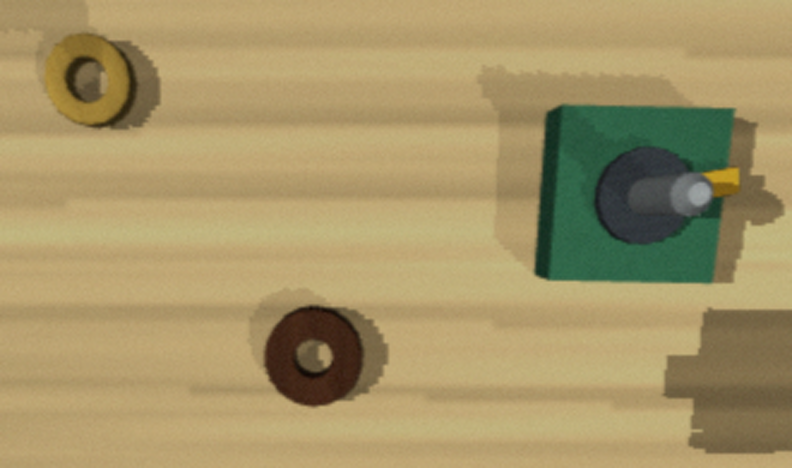

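View pics/w2.png

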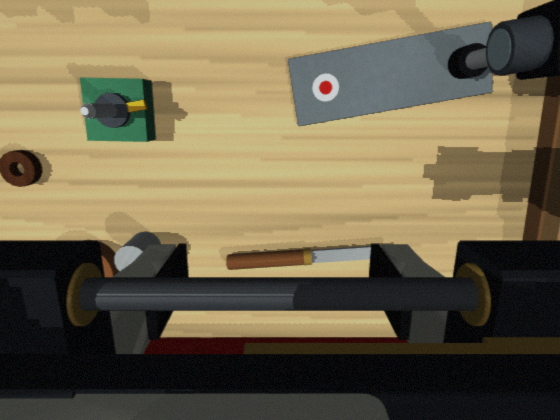

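The second wrist view shows the target at (326,87), the plate axis running to the lens near (500,48), and the block at (118,110) with the lug near (138,106).

```bash
cat > meas.py <<'E'
from h import *
def comp(m,near,mina=8):
    n,l,s,c=cv2.connectedComponentsWithStats(m.astype(np.uint8))
    k=[i for i in range(1,n) if s[i,4]>=mina]
    i=min(k,key=lambda i:np.hypot(*(c[i]-near))); return (l==i)
def hullpts(m): 
    return cv2.convexHull(np.argwhere(m)[:,::-1].astype(np.int32))[:,0].astype(float)
def load(fn):
    d=np.load(f'pics/{fn}.npz'); return d['im'],d['d'],d['K'],d['T']
def disc(m,K,T,z):
    P=np.array([ray(K,T,p,z)[:2] for p in np.argwhere(m)[:,::-1]]).astype(np.float32)
    h=cv2.convexHull(P)
    e=cv2.fitEllipse(h); return np.array(e[0]),e[1]
E
cat > m1.py <<'E'
from meas import *
im,d,K,T=load('w1'); hsv=cv2.cvtColor(im,cv2.COLOR_RGB2HSV).astype(int); H,S,V=hsv[...,0],hsv[...,1],hsv[...,2]
bm=(S>145)&(H>15)&(H<28)&(V>80)
print('brass',disc(comp(bm,(167,53),60),K,T,.008), 'depth z top')
wm=(S>125)&(V<95)&(H<16)
print('wood',disc(comp(wm,(261,168),60),K,T,.009))
for fn,bl,lug in (('w1',(395,100),(432,96)),('w2',(118,110),(138,106))):
    im,d,K,T=load(fn); hsv=cv2.cvtColor(im,cv2.COLOR_RGB2HSV).astype(int); H,S,V=hsv[...,0],hsv[...,1],hsv[...,2]
    lm=comp((S>165)&(H>15)&(H<28)&(V>80),lug)
    q=np.argwhere(lm)[:,::-1]; P=np.array([ray(K,T,p,.044)[:2] for p in q])
    vx=cv2.fitLine(P.astype(np.float32),cv2.DIST_L2,0,.01,.01).ravel()
    print(fn,'lug n',len(q),'mean',P.mean(0),'dir',np.degrees(np.arctan2(vx[1],vx[0])),'ymax',P[:,1].max(), 'px',q.min(0),q.max(0))
    g=comp((H>60)&(H<90)&(S>80),bl,200)
    # fraction top: polygon approx
    h=hullpts(g).astype(np.int32); ap=cv2.approxPolyDP(h,3,True)[:,0]; print('green hull',ap.tolist())
    for p in ap: print('   ',ray(K,T,p,.036)[:2].round(4),ray(K,T,p,0)[:2].round(4))
im,d,K,T=load('w2'); hsv=cv2.cvtColor(im,cv2.COLOR_RGB2HSV).astype(int); H,S,V=hsv[...,0],hsv[...,1],hsv[...,2]
rm=comp(((H<8)|(H>172))&(S>150)&(V>90),(326,87)); print('red',disc(rm,K,T,.008))
wh=comp((S<40)&(V>140),(326,87)); print('white',disc(wh,K,T,.008))
gm=comp((H>85)&(H<125)&(S>15)&(S<90)&(V>50)&(V<130),(390,75),500)
cv2.imwrite('pics/gm.png',np.hstack([gm*255,bm*255]).astype(np.uint8))
h=cv2.approxPolyDP(hullpts(gm).astype(np.int32),3,True)[:,0]
for p in h: print('plate',p,ray(K,T,p,.008)[:2].round(4))
E
python3 m1.py
```

```text
brass (array([ 0.47574139, -0.27277458]), (0.04062093794345856, 0.04107505455613136)) depth z top
wood (array([ 0.61248875, -0.16379458]), (0.05070127546787262, 0.05197686702013016))
w1 lug n 126 mean [0.52434035 0.0296699 ] dir 70.467064 ymax 0.03620587043646367 px [423  90] [437 101]
green hull [[434, 66], [425, 137], [354, 133], [360, 66]]
    [0.4932 0.0321] [0.4895 0.0469]
    [0.571  0.0307] [0.5739 0.0453]
    [ 0.5663 -0.0527] [ 0.5689 -0.0451]
    [ 0.4932 -0.0502] [ 0.4895 -0.0424]
w2 lug n 175 mean [0.52560995 0.02577099] dir -81.166916 ymax 0.037614242395714204 px [126 100] [145 111]
green hull [[154, 138], [88, 139], [80, 78], [149, 81]]
    [0.5673 0.0425] [0.5703 0.0301]
    [ 0.5686 -0.0459] [ 0.5717 -0.0649]
    [ 0.4916 -0.0451] [ 0.4889 -0.064 ]
    [0.4953 0.0428] [0.4929 0.0305]
red (array([0.50137055, 0.27273318]), (0.015459713526070118, 0.01610652543604374))
white (array([0.50143182, 0.27270246]), (0.03648969903588295, 0.03691142424941063))
plate [509  35] [0.4364 0.512 ]
plate [509  58] [0.4645 0.5169]
plate [489  92] [0.5078 0.497 ]
plate [298 124] [0.5504 0.2363]
plate [290  59] [0.4657 0.2243]
plate [485  23] [0.4221 0.4782]
plate [504  29] [0.4292 0.5042]
```

```bash
python3 - <<'E'
import cv2,numpy as np
im=cv2.imread('pics/w2.png'); a=cv2.resize(im[0:180,60:260],None,fx=3,fy=3,interpolation=cv2.INTER_CUBIC); cv2.imwrite('pics/w2z.png',a)
E
```

```text
(no output)
```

View pics/w2z.png

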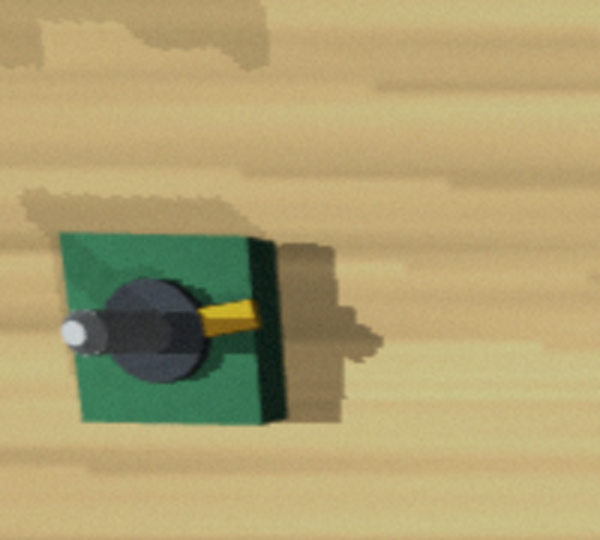

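```bash
python3 - <<'E'
from meas import *
for fn,uv in (('w1',(420.8,100.8)),('w2',(85,111))):
    im,d,K,T=load(fn); print('tip',ray(K,T,uv,.11))
t=robot.read_t(); print(t, robot.read_force())
R=down(0)
robot.goto([.6125,-.1638,.10],R); print(robot.read_t(),robot.read_qpos())
robot.servo_line([.6125,-.1638,.004],speed=.12); print(robot.read_t(),robot.read_position(),robot.read_force())
robot.move_gripper(0.0); print(robot.read_t(),robot.read_grip_width()*88,robot.read_position(),robot.read_force())
robot.servo_line([.6125,-.1638,.15],speed=.2); print(robot.read_t(),robot.read_grip_width()*88,robot.read_force())
snap('scene','s1');snap('wrist','w3')
E
```

```text
tip [ 0.53146714 -0.00714223  0.11      ]
tip [ 0.53160435 -0.00582232  0.11      ]
3.6667 [ 0.36155699  0.00999686 -0.77270284]Traceback (most recent call last):
  File "<stdin>", line 6, in <module>
rig.Unreachable: the arm cannot take that pose within its joint ranges
```

```bash
python3 - <<'E'
from h import *
for p in ([.6125,-.1638,.1],[.6125,-.1638,.3],[.6125,-.1638,.004],[.476,-.273,.004],[.531,-.0065,.05],[.5014,.2727,.241]):
    print(p,{y:np.round(q).tolist() for y in range(-180,180,30) if (q:=robot.ik(p,down(y))) is not None})
E
```

```text
[0.6125, -0.1638, 0.1] {-180: [3.0, 23.0, -14.0, 0.0, -53.0, -3.0], -150: [3.0, 23.0, -14.0, 0.0, -53.0, 27.0], -120: [3.0, 23.0, -14.0, 0.0, -53.0, 57.0], -90: [3.0, 23.0, -14.0, 0.0, -53.0, 87.0], -60: [3.0, 23.0, -14.0, 0.0, -53.0, 117.0], -30: [3.0, 23.0, -14.0, 0.0, -53.0, 147.0], 30: [3.0, 23.0, -14.0, 0.0, -53.0, -153.0], 60: [3.0, 23.0, -14.0, 0.0, -53.0, -123.0], 90: [3.0, 23.0, -14.0, 0.0, -53.0, -93.0], 120: [3.0, 23.0, -14.0, 0.0, -53.0, -63.0], 150: [3.0, 23.0, -14.0, 0.0, -53.0, -33.0]}
[0.6125, -0.1638, 0.3] {-180: [3.0, 15.0, 2.0, 0.0, -77.0, -3.0], -150: [3.0, 15.0, 2.0, 0.0, -77.0, 27.0], -120: [3.0, 15.0, 2.0, 0.0, -77.0, 57.0], -90: [3.0, 15.0, 2.0, 0.0, -77.0, 87.0], -60: [3.0, 15.0, 2.0, 0.0, -77.0, 117.0], -30: [3.0, 15.0, 2.0, 0.0, -77.0, 147.0], 30: [3.0, 15.0, 2.0, 0.0, -77.0, -153.0], 60: [3.0, 15.0, 2.0, 0.0, -77.0, -123.0], 90: [3.0, 15.0, 2.0, 0.0, -77.0, -93.0], 120: [3.0, 15.0, 2.0, 0.0, -77.0, -63.0], 150: [3.0, 15.0, 2.0, 0.0, -77.0, -33.0]}
[0.6125, -0.1638, 0.004] {-180: [3.0, 29.0, -19.0, 0.0, -42.0, -3.0], -150: [3.0, 29.0, -19.0, 0.0, -42.0, 27.
[... 1387 characters left out ...]
], 90: [20.0, 18.0, -30.0, 0.0, -42.0, -110.0], 120: [20.0, 18.0, -30.0, 0.0, -42.0, -80.0], 150: [20.0, 18.0, -30.0, 0.0, -42.0, -50.0]}
[0.5014, 0.2727, 0.241] {-180: [48.0, 10.0, -12.0, 0.0, -68.0, -48.0], -150: [48.0, 10.0, -12.0, 0.0, -68.0, -18.0], -120: [48.0, 10.0, -12.0, 0.0, -68.0, 12.0], -90: [48.0, 10.0, -12.0, 0.0, -68.0, 42.0], -60: [48.0, 10.0, -12.0, 0.0, -68.0, 72.0], -30: [48.0, 10.0, -12.0, 0.0, -68.0, 102.0], 0: [48.0, 10.0, -12.0, 0.0, -68.0, 132.0], 30: [48.0, 10.0, -12.0, 0.0, -68.0, 162.0], 60: [48.0, 10.0, -12.0, 0.0, -68.0, -168.0], 90: [48.0, 10.0, -12.0, 0.0, -68.0, -138.0], 120: [48.0, 10.0, -12.0, 0.0, -68.0, -108.0], 150: [48.0, 10.0, -12.0, 0.0, -68.0, -78.0]}
```

```bash
python3 - <<'E'
from meas import *
R=down(180)
robot.goto([.6125,-.1638,.10],R); print(robot.read_t(),robot.read_force())
robot.servo_line([.6125,-.1638,.004],speed=.12); print(robot.read_t(),robot.read_position(),robot.read_force())
robot.move_gripper(0.0); print(robot.read_t(),robot.read_grip_width()*88,robot.read_position(),robot.read_force())
robot.servo_line([.6125,-.1638,.15],speed=.2); print(robot.read_t(),robot.read_grip_width()*88,robot.read_force())
snap('scene','s1');snap('wrist','w3')
E
```

```text
5.5417 [-0.57754332  0.12008188 -0.2684584 ]
6.4917 [ 0.6131434  -0.16375909  0.00469169] [-0.61883641  0.45896883 -0.80890883]
7.1833 50.98635522694671 [ 0.61256779 -0.1637988   0.00413672] [-0.13573279 -0.20696112  1.5096749 ]
8.0667 50.652228216390746 [ 0.06575489  0.45893414 -0.39463933]
```

View pics/s1.png

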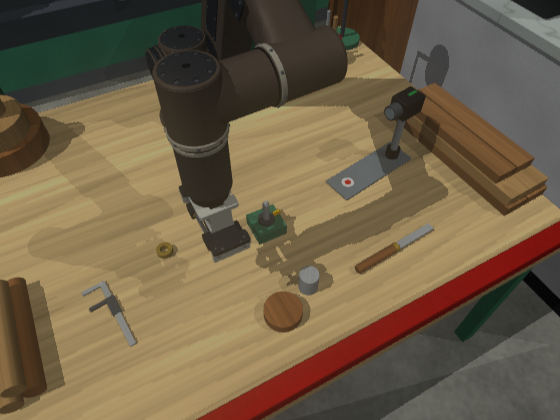

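View pics/w3.png

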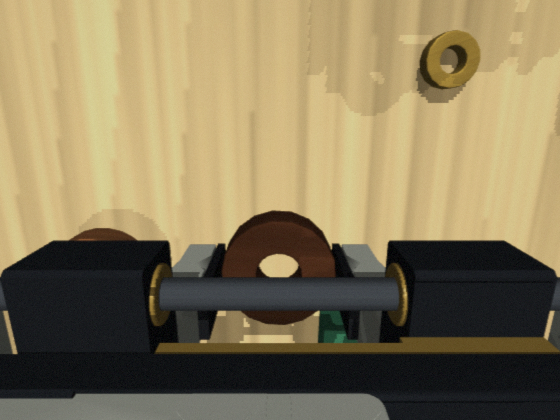

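The scene view confirms the walnut ring has left the bench. The wrist view shows it centred between the pads at (279,267). I check the cross rod's depth, since the post must go between the fingers.

```bash
python3 - <<'E'
from meas import *
im,d,K,T=load('w3'); C=robot.camera_info('wrist')['T_tool_cam']
for uv in [(280,285),(280,295),(280,305),(280,348),(280,225),(280,310),(280,318),(240,265),(320,265),(180,255)]:
    z=d[uv[1],uv[0]]; p=np.linalg.inv(K)@[uv[0],uv[1],1]*z; print(uv,z,(C@np.append(p,1))[:3].round(4))
p=ray(K,T,(279,267),.155); print('ring mid',p, robot.read_position())
E
```

```text
(280, 285) 0.08495571 [ 0.032   0.0011 -0.0817]
(280, 295) 0.08339194 [ 0.0305  0.0011 -0.0837]
(280, 305) 0.08412023 [ 0.0279  0.0011 -0.0837]
(280, 348) 0.07543729 [ 0.0238  0.0011 -0.0939]
(280, 225) 0.15207611 [ 0.0242  0.0015 -0.0142]
(280, 310) 0.08638117 [ 0.0255  0.0011 -0.082 ]
(280, 318) 0.16460885 [-0.0213  0.0016 -0.0139]
(240, 265) 0.15663144 [ 0.0057 -0.0161 -0.0146]
(320, 265) 0.15782481 [ 0.0052  0.0193 -0.0135]
(180, 255) 0.33135346 [-0.0606 -0.0906  0.1483]
ring mid [ 0.61030724 -0.16473002  0.155     ] [ 0.61148266 -0.16372762  0.14815552]
```

```bash
python3 - <<'E'
from meas import *
X,Y=.5312,-.0065+.0005
robot.goto([X,Y,.15],down(180)); print(robot.read_t(),robot.read_position())
for z,s in ((.10,.12),(.08,.06),(.06,.06),(.052,.04)):
    robot.servo_line([X,Y,z],speed=s); f=np.array(robot.read_force()); print(robot.read_t(),robot.read_position(),f.round(2))
    if np.linalg.norm(f)>12: print('STOP'); break
snap('scene','s2');snap('wrist','w4')
E
python3 -c "
import cv2
im=cv2.imread('pics/s2.png');cv2.imwrite('pics/s2z.png',cv2.resize(im[130:270,180:360],None,fx=4,fy=4))"
```

```text
8.9083 [ 0.53119156 -0.00559008  0.1498511 ]
9.475 [ 0.53158522 -0.00657269  0.09999591] [ 0.33 -0.04 -0.31]
9.9583 [ 0.53099455 -0.0060471   0.07971573] [-0.06  0.44 -0.93]
10.4417 [ 0.53086171 -0.00612725  0.05954768] [-0.03  1.4  -0.8 ]
10.7917 [ 0.53098921 -0.00607793  0.05172692] [-0.33  0.39  0.57]
```

View pics/s2z.png

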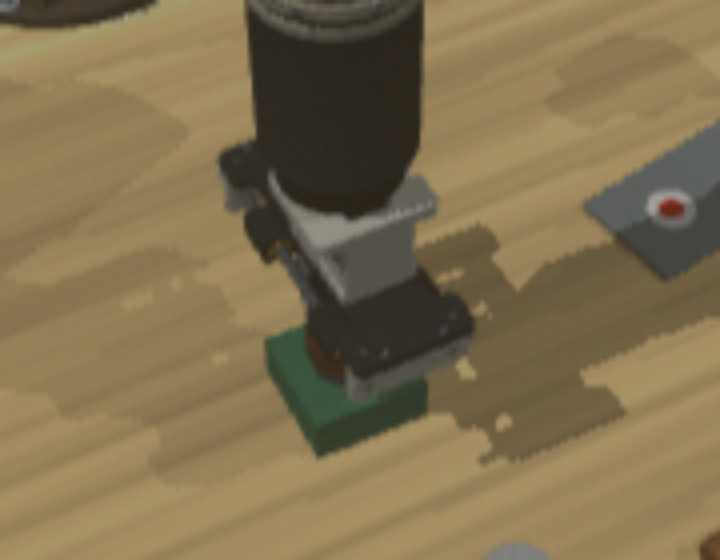

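View pics/w4.png

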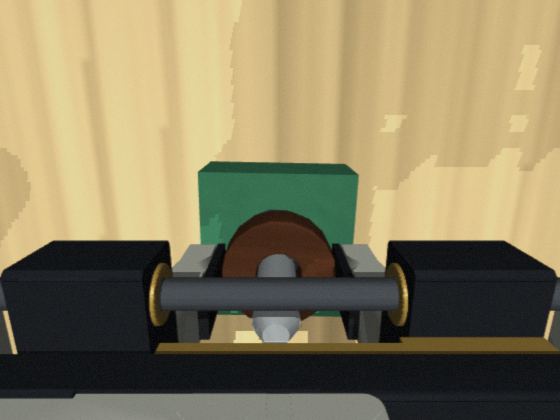

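The wrist view shows the post coming up through the walnut ring, tip at (277,330), and the ring on the flange. Next: release, fetch the brass ring, check.

```bash
python3 - <<'E'
from meas import *
robot.move_gripper(1.0); print(robot.read_t(),robot.read_force())
robot.servo_line([.5312,-.006,.16],speed=.2)
robot.goto([.4757,-.2728,.10],down(180)); print(robot.read_t())
snap('scene','s3')
robot.servo_line([.4757,-.2728,.004],speed=.12); print(robot.read_position(),robot.read_force())
robot.move_gripper(0.0); print(robot.read_t(),robot.read_grip_width()*88,robot.read_position(),robot.read_force())
robot.servo_line([.4757,-.2728,.16],speed=.2); print(robot.read_t(),robot.read_grip_width()*88,robot.read_force())
im,d,K,T=snap('wrist','w5')
E
python3 -c "
import cv2
im=cv2.imread('pics/s3.png');cv2.imwrite('pics/s3z.png',cv2.resize(im[170:270,200:340],None,fx=5,fy=5,interpolation=2))"
```

```text
11.7083 [-0.66519853  0.2042639  -0.41226477]
13.4833
[ 0.47633488 -0.27279357  0.00460909] [-0.19079493 -0.10111553  0.42299453]
15.3 41.114782102001826 [ 0.47584734 -0.27283459  0.00405402] [ 0.49973788 -0.77024702  1.03607517]
16.2333 40.32549682430677 [ 0.35254861 -0.21412044 -0.47032126]
```

View pics/s3z.png

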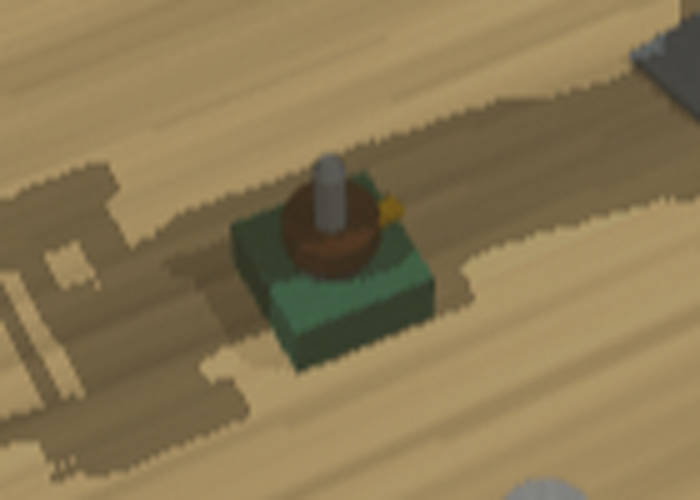

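View pics/w5.png

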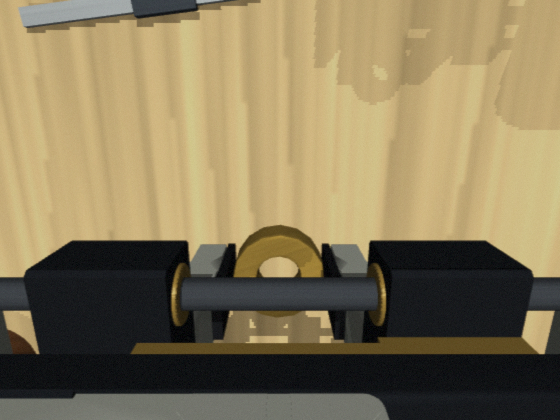

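The walnut ring sits flat on the flange in the scene crop, with the lug free. The brass ring is held centred at (279,268). I thread it.

```bash
python3 - <<'E'
from meas import *
X,Y=.5312,-.006
robot.goto([X,Y,.16],down(180)); print(robot.read_t(),robot.read_position())
for z,s in ((.118,.12),(.098,.06),(.08,.06),(.0695,.04)):
    robot.servo_line([X,Y,z],speed=s); f=np.array(robot.read_force()); print(robot.read_t(),robot.read_position(),f.round(2))
    if np.linalg.norm(f)>12: print('STOP'); break
snap('wrist','w6')
robot.move_gripper(1.0); print(robot.read_t(),robot.read_force())
robot.servo_line([X,Y,.16],speed=.2)
# stand back for a look with arbor at tool x=+.07 (-y side of tcp is camera)
robot.goto([.60,-.006,.28],down(90)); print(robot.read_t())
snap('wrist','w7');snap('scene','s4')
E
python3 -c "
import cv2,numpy as np
im=cv2.imread('pics/s4.png');a=cv2.resize(im[170:250,220:320],(400,320),interpolation=2)
im=cv2.imread('pics/w7.png');print(im.shape);b=cv2.resize(im[20:180,180:380],(400,320),interpolation=2)
cv2.imwrite('pics/c4.png',np.hstack([a,b]))"
```

```text
17.3417 [ 0.53095329 -0.00666191  0.15963354]
17.8417 [ 0.53134232 -0.00685945  0.11813009] [ 1.68  0.21 -0.01]
18.325 [ 0.53080621 -0.0061368   0.09755801] [-0.16 -2.01 -1.64]
18.775 [ 0.53069744 -0.00599177  0.07929346] [ 0.83 -1.06 -1.94]
19.1833 [ 0.53106058 -0.00597886  0.06919746] [ 0.92 -2.02 -1.68]
20.175 [-0.16455905 -0.09363709  1.21118388]
22.1417
(420, 560, 3)
```

View pics/c4.png

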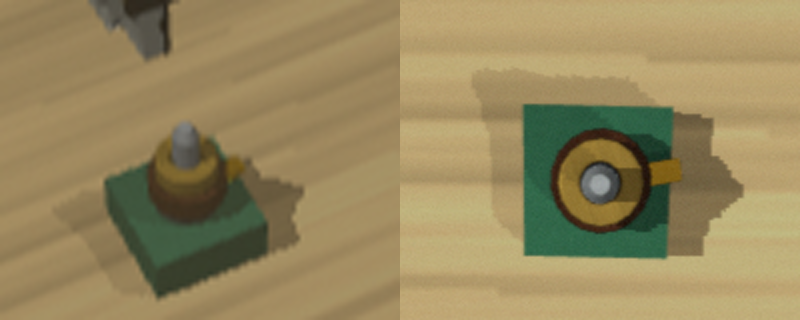

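View pics/w7.png

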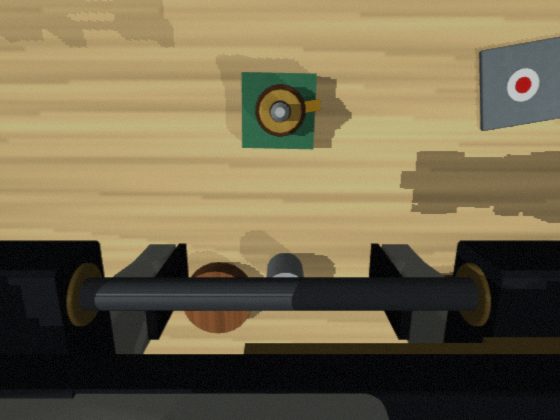

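```bash
python3 - <<'E'
from meas import *
R=down(90)
robot.goto([.585,-.02,.20],R)
im,d,K,T=snap('wrist','w8'); print(robot.read_t(),robot.read_position())
cv2.imwrite('pics/w8z.png',cv2.resize(im[:,:,::-1][0:240,180:430],None,fx=2.4,fy=2.4,interpolation=2))
E
```

```text
22.7167 [ 0.5864429  -0.01994672  0.20194215]
```

View pics/w8z.png

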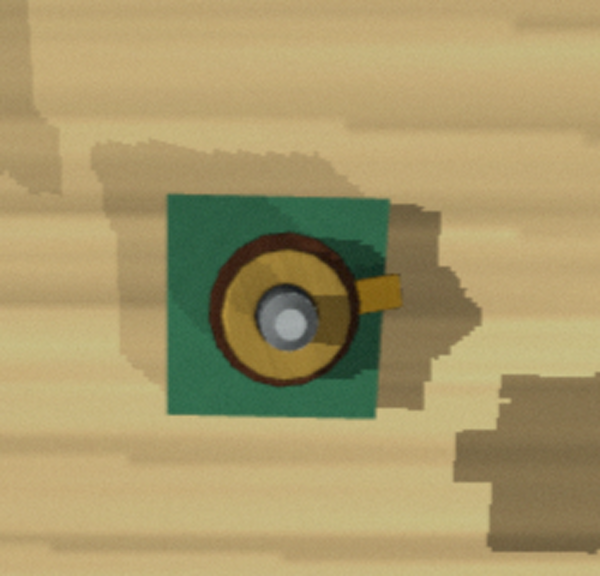

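The close view shows both rings stacked concentrically, the tip at (301,134) and the lug from (329,123) to (347,121).

```bash
python3 - <<'E'
from meas import *
im,d,K,T=load('w8'); hsv=cv2.cvtColor(im,cv2.COLOR_RGB2HSV).astype(int); H,S,V=hsv[...,0],hsv[...,1],hsv[...,2]
print('brass top z', [ (T@np.append(np.linalg.inv(K)@[u,v,1]*d[v,u],1))[2].round(4) for u,v in ((281,125),(283,143),(301,155),(318,115))],
 'tip',(T@np.append(np.linalg.inv(K)@[301,134,1]*d[134,301],1))[:3].round(4))
def ringtop(z,uvs): pass
bm=(S>135)&(H>15)&(H<28)
tm=comp((S<50)&(V>110)&(np.hypot(*np.meshgrid(np.arange(560)-301,np.arange(420)-134))<14),(301,134),5)
print('tip disc',disc(tm,K,T,.11))
wm=comp((S>115)&(H<30),(298,130),100); print('ring stack area',wm.sum())
lm=comp((S>190)&(H>15)&(H<28)&(np.arange(560)[None]>330)&(np.arange(560)[None]<355),(338,122))
q=np.argwhere(lm)[:,::-1]; P=np.array([ray(K,T,p,.044)[:2] for p in q]).astype(np.float32)
r=cv2.minAreaRect(P); print('lug',len(P),P.mean(0),P.max(0),P.min(0),r)
print(lm[112:134,325:352].astype(int).sum(0),lm[105:140].sum(1))
for a in ([.5312,-.0065],[.530,-.007],disc(tm,K,T,.11)[0]):
    v=P[:,:]-np.array(a); m=v.mean(0); print(a,np.degrees(np.arctan2(m[1],m[0])),np.hypot(*m))
h=cv2.convexHull(P)[:,0]; print(cv2.approxPolyDP(cv2.convexHull(P),.0015,True)[:,0].round(4).tolist())
g=comp((H>60)&(H<95)&(S>80),(290,130),300); g=comp((H>60)&(H<95)&(S>60),(290,130),300)
hp=cv2.approxPolyDP(hullpts(g).astype(np.int32),3,True)[:,0]
print([ray(K,T,p,.036)[:2].round(4).tolist() for p in hp])
# plate direction from w2
im,d,K,T=load('w2'); hsv=cv2.cvtColor(im,cv2.COLOR_RGB2HSV).astype(int); H,S,V=hsv[...,0],hsv[...,1],hsv[...,2]
gm=comp((H>85)&(H<125)&(S>15)&(S<90)&(V>50)&(V<130),(390,75),500)
for f,name in ((lambda c:c.max(),'low'),(lambda c:c.min(),'up')):
    L=np.array([ray(K,T,(u,f(np.where(gm[:,u])[0])),.008)[:2] for u in range(305,435)]).astype(np.float32)
    v=cv2.fitLine(L,cv2.DIST_HUBER,0,.01,.01).ravel(); a=np.degrees(np.arctan2(v[1],v[0])); print(name,a%180, 'target offset',(v[0]*(.2727-v[3])-v[1]*(.5014-v[2])))
E
```

```text
brass top z [np.float64(0.0803), np.float64(0.0808), np.float64(0.0794), np.float64(0.0799)] tip [ 0.5304 -0.0053  0.1095]
tip disc (array([ 0.53019828, -0.00777446]), (0.01247501652687788, 0.014338756911456585))
ring stack area 2771
lug 213 [0.5247422  0.03065327] [0.530855   0.03762894] [0.51824236 0.02430475] ((0.5247085690498352, 0.030655089765787125), (0.011730058118700981, 0.01340528391301632), 7.982974529266357)
[ 0  0  0  0  0  0 14 14 14 14 13 15 14 14 14 14 14 14 14 13 13  5  0  0
  0  0  0] [ 0  0  0  0  0  0  0  0  0  1 10 15 15 15 15 15 15 16 16 16 16 16 15 12
  5  0  0  0  0  0  0  0  0  0  0]
[0.5312, -0.0065] 99.86058034125853 0.03771034701986572
[0.53, -0.007] 97.94944492956147 0.03801860687018025
[ 0.53019828 -0.00777446] 98.08121633990677 0.03881314381991184
[[0.5309000015258789, 0.024700000882148743], [0.5291000008583069, 0.03680000081658363], [0.51910001039505, 0.03629999980330467], [0.5199000239372253, 0.024299999698996544]]
[[0.4934, 0.033], [0.5709, 0.0312], [0.5691, -0.0469], [0.491, -0.0453]]
low 99.65542 target offset -0.043115985
up 99.730774 target offset 0.04301479
```

Brass top reads z≈0.080, so it is home. The plate direction is 99.7° and the lug is at about 98°. Next I grip the post and lift.

```bash
python3 - <<'E'
from meas import *
X,Y=.5307,-.0067
robot.servo_line([.585,-.02,.24],speed=.2)
robot.goto([X,Y,.15],down(180)); print(robot.read_t(),robot.read_position())
robot.servo_line([X,Y,.0832],speed=.1); robot.dwell(.3); print(robot.read_t(),robot.read_position(),robot.read_force())
robot.move_gripper(0.0); robot.dwell(.2);print(robot.read_t(),robot.read_grip_width()*88,robot.read_position(),robot.read_tcp_rot()[1],robot.read_force())
robot.servo_line([X,Y,.242],speed=.08); robot.dwell(.2); print(robot.read_t(),robot.read_grip_width()*88,robot.read_position(),robot.read_force(),robot.read_ft_torque())
snap('wrist','w9');im=snap('scene','s5')[0];snap('side','d5')
cv2.imwrite('pics/s5z.png',cv2.resize(im[:,:,::-1][90:270,190:370],None,fx=3,fy=3,interpolation=2))
E
```

```text
24.425 [ 0.53095977 -0.00665497  0.15014931]
25.5417 [ 0.53095753 -0.00661077  0.08369251] [-0.00091967  0.15841064  0.57801135]
26.8667 16.289179389549563 [ 0.5310162  -0.00667711  0.08327707] [-9.99999998e-01 -4.90954605e-05  4.63911535e-05] [ 2.84331234 -1.00910511 -1.35856567]
29.2 15.9678557686252 [ 0.53061659 -0.00671955  0.24180459] [-0.34128608 -0.38945557 -4.34833986] [ 0.00418786  0.0787999  -0.06139507]
```

View pics/s5z.png

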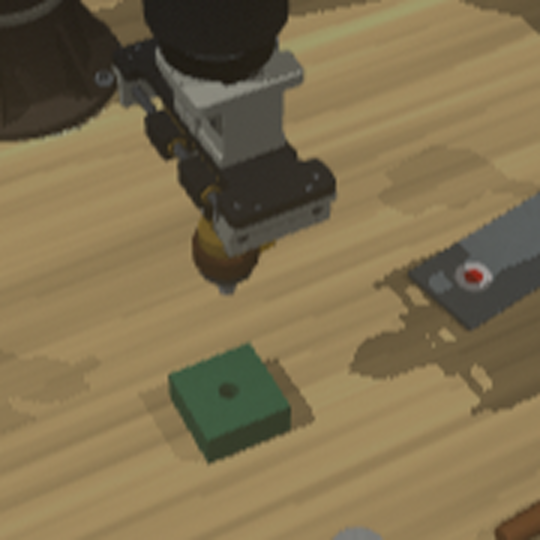

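View pics/w9.png

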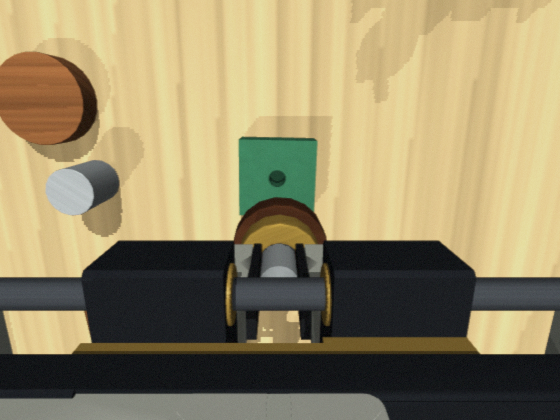

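The loaded arbor is out: 4.35 N carried, hole empty at (277,178) in the wrist view. I move to the view point.

```bash
python3 - <<'E'
from meas import *
im,d,K,T=load('w9'); print('hole',ray(K,T,(277,178.5),.036))
tx,ty=.5014,.2727; yaw=180+99.7-98.2
robot.servo_line([tx,ty,.2421],ori=down(yaw),speed=.1); robot.dwell(.5)
print(robot.read_t(),robot.read_grip_width()*88,robot.read_position(),robot.read_tcp_rot(),robot.read_force())
a=snap('scene','s6')[0];snap('wrist','w10');b=snap('side','d6')[0]
cv2.imwrite('pics/s6z.png',cv2.resize(a[:,:,::-1][70:220,300:450],None,fx=4,fy=4,interpolation=2))
cv2.imwrite('pics/d6z.png',b[:,:,::-1])
E
```

```text
hole [ 0.53081067 -0.00720052  0.036     ]
32.8083 15.977485159291698 [0.50139809 0.27270302 0.24211294] [[ 2.61548989e-02 -9.99657902e-01  6.20716840e-06]
 [-9.99657902e-01 -2.61548987e-02  2.38801655e-05]
 [-2.37096483e-05 -6.82962826e-06 -1.00000000e+00]] [ 0.06271177 -0.25274198 -5.47639519]
```

View pics/s6z.png

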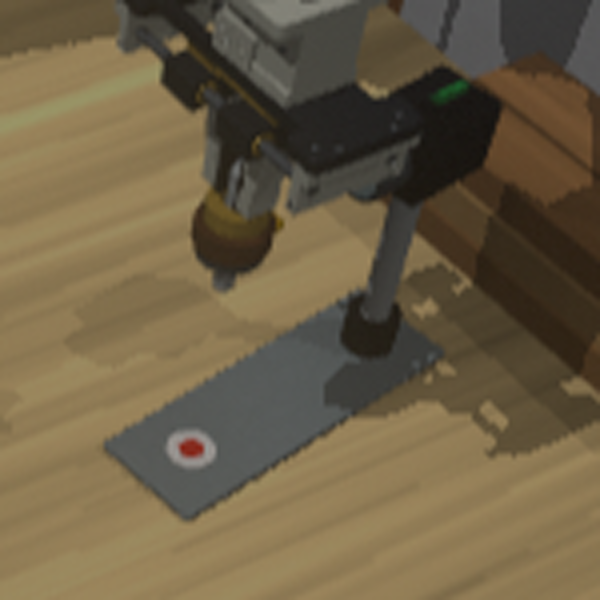

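View pics/d6z.png

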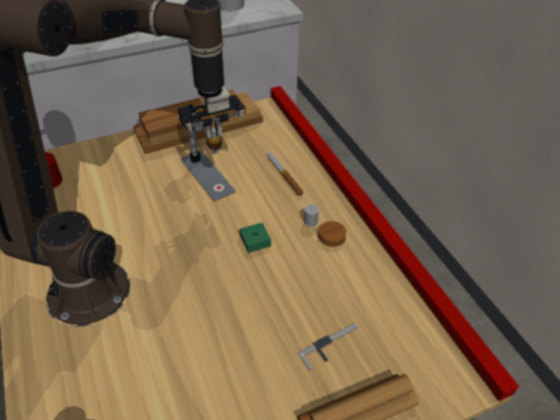

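View pics/w10.png

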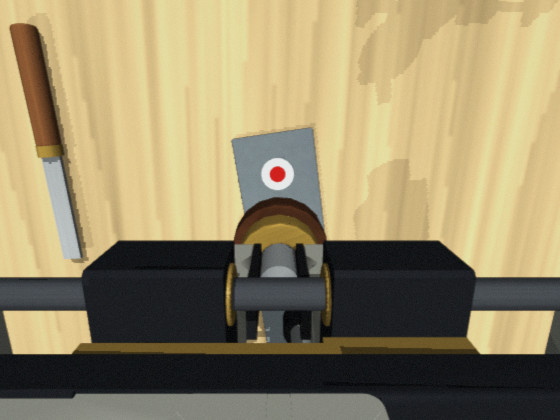

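```bash
python3 - <<'E'
from meas import *
im,d,K,T=load('w10'); hsv=cv2.cvtColor(im,cv2.COLOR_RGB2HSV).astype(int); H,S,V=hsv[...,0],hsv[...,1],hsv[...,2]
rm=comp(((H<8)|(H>172))&(S>150)&(V>90),(278,174)); print('w10 red',disc(rm,K,T,.008))
gm=comp((H>85)&(H<125)&(S>15)&(S<90)&(V>50)&(V<130)|((S<40)&(V>140)),(278,150),500)
for s in (0,-1):
    L=np.array([ray(K,T,(np.where(gm[v])[0][s],v),.008)[:2] for v in range(148,200)]).astype(np.float32)
    v=cv2.fitLine(L,cv2.DIST_HUBER,0,.01,.01).ravel(); print('edge',np.degrees(np.arctan2(v[1],v[0]))%180)
im,d,K,T=load('s6'); hsv=cv2.cvtColor(im,cv2.COLOR_RGB2HSV).astype(int); H,S,V=hsv[...,0],hsv[...,1],hsv[...,2]
rm=comp(((H<8)|(H>172))&(S>120)&(V>80),(347.6,182)); c=np.argwhere(rm)[:,::-1].mean(0); t=ray(K,T,c,.008);print('scene red',c,t)
c0=np.array([*t[:2],0])
for n,z in (('shank bottom',.167),('flange',.2),('tip',.269)): print(n,proj(K,T,c0+[0,0,z]))
for a in (85,92,96,99.7,104,108,115): 
    u=np.array([np.cos(np.radians(a)),np.sin(np.radians(a)),0]); n=np.array([-u[1],u[0],0])
    print(a,'lug end corners top L/R',[proj(K,T,c0+u*.044+n*s+[0,0,z]).round(1).tolist() for s in (-.006,.006) for z in (.195,.203)])
cv2.imwrite('pics/s6y.png',cv2.resize(im[:,:,::-1][110:150,340:390],None,fx=15,fy=15,interpolation=2))
E
```

```text
w10 red (array([0.50170243, 0.27282092]), (0.01609337516129017, 0.016253303736448288))
edge 99.76278
edge 85.37085
scene red [347.42105263 181.57894737] [0.50040647 0.27597814 0.008     ]
shank bottom [355.19464444 140.90738107]
flange [357.02429516 131.33461699]
tip [361.13614117 109.82136785]
85 lug end corners top L/R [[372.8, 129.8], [373.3, 127.4], [370.4, 127.0], [370.9, 124.6]]
92 lug end corners top L/R [[371.8, 128.5], [372.3, 126.1], [369.0, 125.8], [369.5, 123.4]]
96 lug end corners top L/R [[371.2, 127.8], [371.7, 125.4], [368.1, 125.2], [368.6, 122.8]]
99.7 lug end corners top L/R [[370.5, 127.1], [371.1, 124.7], [367.2, 124.7], [367.7, 122.3]]
104 lug end corners top L/R [[369.7, 126.4], [370.2, 124.0], [366.2, 124.1], [366.7, 121.7]]
108 lug end corners top L/R [[368.9, 125.7], [369.4, 123.4], [365.2, 123.6], [365.7, 121.2]]
115 lug end corners top L/R [[367.3, 124.7], [367.8, 122.3], [363.3, 122.9], [363.8, 120.5]]
```

View pics/s6y.png

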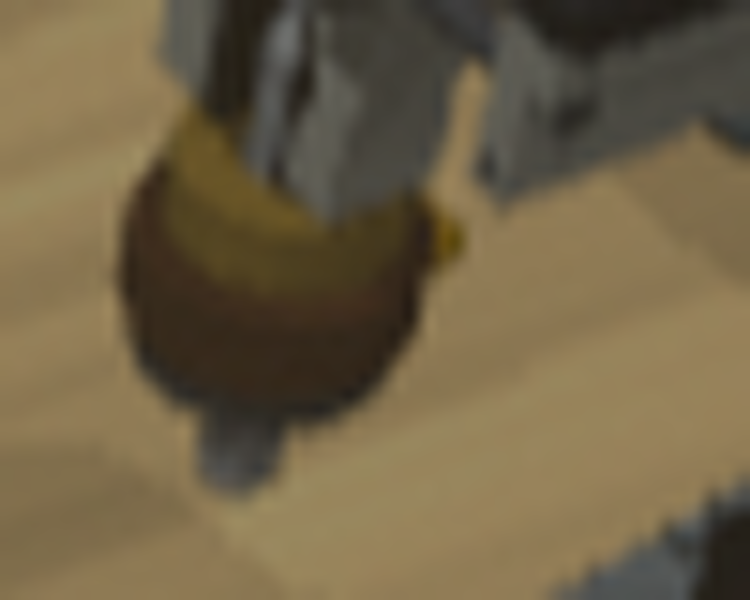

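The lug end at about (371,126) and the shank bottom at about (355.9,142.7) match the projections for an upright arbor at 99.7°: (371,126) and about (355.2,142). I check once more that it is steady and not slipping, then hand in.

```bash
python3 - <<'E'
from meas import *
robot.dwell(1.0)
print(robot.read_t(),robot.read_position(),np.abs(robot.read_qvel()).max(),robot.read_force(),robot.read_grip_width()*88)
a=snap('scene','s7')[0]; b=np.load('pics/s6.npz')['im']
print('change',np.abs(a[100:150,335:390].astype(int)-b[100:150,335:390]).mean())
robot.job_done()
E
```

```text
33.9583 [0.50142101 0.27269786 0.24210388] 0.022205503665766107 [ 0.09911119  0.30567739 -5.09388078] 16.258245882972147
change 0.5853333333333334
the job is handed in; nothing more can be done
```

The job is done and handed in at about 34 s of robot time. The walnut ring and then the brass ring are on the post, and the loaded arbor is held in front of the inspection camera.

**Rings:** The walnut ring looked flat on the flange. The brass ring's top read about 0.080 m, as it should when home.

**Hold:**

| | Measured | Wanted |
|---|---|---|
| Target position | (0.5014–0.5017, 0.2727–0.2728) from two wrist pictures | – |
| Tool position | (0.5014, 0.2727, 0.2421) | over the target |
| Flange height (from grip height) | about 0.200 m | 0.200 m |
| Lug direction | about 98.2° at the grasp, then turned by 1.5° | 99.7° |

**Steadiness:** The arm was still, the grip width was steady, and the picture was unchanged over the last second. Contact forces during the job stayed at a few newtons.

**Uncertain or disagreeing:**
- The scene camera put the target about 3 mm further along y than the wrist camera did. I used the wrist value.
- The fingers partly hid the lug at the end, so its final angle is good to a degree or two. Uprightness was checked in one view only, to about 1–2°.
- One of two plate-edge fits in the last wrist picture was off (85°) and I dropped it. The other three fits gave about 99.7°.
- The load read 4.3 to 5.5 N at different times, which I took as sensor noise.

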